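# Unlock the table mill and rock its tight filler plug free

## Task

Open the hand mill on the table for refilling: first give its crank one full turn clockwise (seen from above) to draw the locking bolt off the filler plug, then grip the wooden plug by its upright blade and rock it side to side, across the mill, until it has pushed both brass shoes back and comes free. Lift it straight up and finish holding it there upright, its foot two to three centimetres above its hole and touching nothing but the gripper; leave the salt shaker and the tea glass where they are.

Things in the scene. Friction and masses are not known exactly. Their poses are not given: they have to be found in the camera images.
- mill: Low hand mill screwed to the table, 96 (x) x 230 (y) mm, grey deck 47 mm high, turned at most 0.45 rad. Origin: centre of its underside on the table; x across the mill (away from the robot at yaw 0), y along it (to the left), z up. The crank's vertical axis stands at x = 0, y = +70 mm on a steel dome; the filler hole is centred at x = 0, y = -65 mm, its floor 14 mm above the table.
- mouth (a point): Centre of the filler hole's mouth, fixed to the mill, level with the shoes' tops, 54 mm above the table; axes as the mill's. The plug's foot stands 40 mm below it.
- crank (a joint): Crank angle, rad, growing clockwise seen from above; starts within 0.15 of zero, where the crank points to the mill's -x side (the robot's side). Takes about 0.08 N m to turn, stays where left; stop at -0.3, none in reach clockwise.
- crank_grip (a point): Centre of the crank's upright wooden knob, 92 mm above the table. The knob is round, 16 mm in diameter, 38 mm tall (72 to 110 mm above the table), spins freely on its own pin and travels on a circle of 45 mm radius about the crank's axis.
- plug: Dark wooden filler plug, about 0.12 kg. Origin: centre of its foot, which stands on the floor of the hole; axes as the mill's. Shank 20 (x) x 48 (y) x 30 mm tall, then a flat upright blade 13 (x) x 28 (y) mm whose top is 86 mm above the foot (100 mm above the table); grip it across x, above the shoes: 40 to 86 mm above the foot. The foot has 1.3 mm play sideways.
- shoe_near (a joint): Brass plate 7 mm thick on the deck at the hole's -x side, 1 mm from the blade, over the shank's edge by 2.5 mm and 3 mm above it, so a straight pull jams. Value: how far it is pushed back to -x, m, stop at 0.006; slides stiffly (8 N), stays. Tilting the plug 0.14 rad about its foot pushes it about 4 mm; over 2.5 mm clears the shank.
- shoe_far (a joint): The same plate at the hole's +x side, pushed back towards +x.
- salt_shaker: Bystander: glass shaker with pink lid, 58 x 56 x 89 mm, standing behind the mill. Origin: centre of its underside.
- tea_glass: Bystander: small clear glass, 49 mm wide, 62 mm tall, standing to the right of the mill. Origin: centre of its underside.
- bolt_tip (a point): Tip of the flat steel locking bolt (16 mm wide, 6.5 mm thick) that lies on the deck along the mill's y from the dome to the plug, here at its top, 53 mm above the table. As found it overlaps the plug's shoulder by 8 mm, so the plug cannot be lifted; the crank draws it towards the dome by 14 mm per clockwise turn.
Mind the look-alikes: they are no part of the job. Of the things like the plug, leave any that is blue or pink; of the rest the larger one is meant.

How it is judged:
By the outcome, as a careful person would: the job done as asked, in the order asked, and still so for the second after the job is handed in, while the arm keeps its last pose, push and grip.
It also fails if it takes over 72 s, if anything falls off the work surface, if the arm or the gripper's body presses on something with over 40 N, if the wrist force passes 120 N, or if a joint passes its speed limit or range.

## Robot

A 7-joint arm with a two-finger parallel gripper is mounted at the origin on the work surface; the furniture and walls round the work are solid. World frame = base frame: x ahead of the robot, y to its left, z up, the work surface at z = 0. Lengths are in m, angles in rad, forces in N, time in s.
With the tool pointing down it reaches from about 0.4 to 0.875 m from the base axis. Payload 19.3 kg.
Tool frame: the origin (TCP) lies midway between the tips of the shut fingers; the grasp point (between the pads) lies bot.pinch_z behind it (bot.pinch_z is the distance from the TCP to the grasp point, in m); z points along the fingers, y is the line along which they close (so a half turn about z gives the same grasp; the last joint's range is limited). The gripper opens to 85 mm and grips with 20 to 120 N. Pads are 22 mm wide; open, the fingers measure 114 mm over their backs; the gripper's body (76 mm by 85 mm) begins 54 mm behind the grasp point. The pads swing forward as they close: fully open they stand 13 mm farther back than shut.
Start: joints at [1.079, 0.521, -0.036, 1.599, 0.021, 1.021, -0.113], TCP at [0.256, -0.57, 0.231] pointing down, gripper open.
Joint ranges: [-2.91, 2.91], [-0.3, 2.13], [-1.5, 1.42], [0.17, 2.43], [-1.26, 4.41], [0.16, 1.93], [-2.52, 2.52]. Speed limits (rad/s): [1.89, 1.89, 2.39, 2.39, 3.01, 3.01, 3.01].

## Interface

Orientations are given as [roll, pitch, yaw] about the fixed x, y, z axes, in that order (R = Rz(yaw) Ry(pitch) Rx(roll)).
In Python, from workcell import readout, grab_frame, camera_info, workorder, bot gives the robot as it stands. The module is installed in compiled form; this text tells all that it offers.
- The arm moves only by the tool drive_tool, never from a script. Its argument "targets" is a list of rows, each an object of numbers: "dx", "dy", "dz": the shift along the tool's x, y, z as a fraction of full scale; "yaw": the turn about the tool's z as a fraction of full scale; "fingers": the closure, from 0 (fully open) to 1 (shut). In form: [{"dx": .., "dy": .., "dz": .., "yaw": .., "fingers": ..}, ...]. A call has 1 to 20 rows; each row shifts and turns the commanded pose from where the row before left it, along the tool's axes as they then stand; what a row does not reach is not made up. Full scale, the value 1, is 0.1 m for a shift and 90 degrees for a turn. A row lasts 1/10 s, in which the tool goes at most 50 mm and 8.59 degrees, less where a joint would pass 70% of its speed; a pose out of reach is approached as far as the arm can. A call with a number of a shift or a turn outside -1 to 1 is refused whole. A call with a gripper value outside its range is refused whole. The fingers move at their own pace and stop on an object; "squeeze" is the grip in N (left out, the last holds). Time passes only in rows, so rows that do not move let the fingers close. It gives the time, the measured TCP pose, the force, the opening and the grip force at its end, in the units of the state.
- readout.observe(): the state, without advancing time (a new reading comes with each control period).
- grab_frame(name): name is "scene" or "top" or "wrist"; returns the picture (420x560x3 uint8, blue, green, red); there is no depth.
- camera_info(name): a dict with "fx", "fy", "cx", "cy" (pixels), "D" ([k1, k2, p1, p2, k3] as OpenCV has them; the pictures are not rectified), "T" (4x4, takes a point from camera to world coordinates); the wrist camera has in their place "hand_eye" (4x4, takes a point from camera to tool coordinates, whose origin is the TCP and whose axes are the flange's). Camera axes: x right, y up, looking along -z (the intrinsics and any distortion apply to the point x, -y, -z); pixel columns grow to the right and rows downward; lengths in m; the calibration is good to about 2 mm. A picture is of the moment at which its call begins: read the wrist's pose just before it. camera_info takes no time and is no camera call.
- workorder.job_done(): hands the job in; it is judged then, once.
The state is a dict: "clock": time; "qpos": joint angles; "qd": joint speeds; "joint_efforts": joint torques, N m; "position": TCP position; "tool_rot": TCP orientation; "force": force on the tool from outside, world axes, zero at the start; "moment": the same for the moment, N m; "grip_width": finger opening in m; "finger_force": force on a finger pad.
Only numpy, scipy, OpenCV 4.12 (cv2) and the standard library are available. Lean on these libraries where they do the work, as an engineer would, in place of code of your own. Each camera call takes 0.05 s, during which the arm holds its last target. There are 200 camera calls.

## Working session

There is one attempt and no reset: what is moved stays moved. The work goes in short steps, Python scripts to look and compute and a tool call to move; the robot and the scene stay as the last step left them, time stands still between calls to the robot, and variables do not carry over. Pictures are saved under pics/ and viewed, at most 10 in all, crops included, and the job is handed in when it is done.

Besides the shell and the picture viewer there is one more tool, called after "Emit:" in YAML: its name, and indented under it one key for each argument. drive_tool: Moves the arm, as the interface text tells. Shift numbers are shares of 0.1 m and turn numbers shares of 90 degrees, none past 1 either way. Its arguments: {"type":"object","properties":{"targets":{"type":"array","items":{"type":"object","properties":{"dx":{"type":"number","minimum":-1,"maximum":1},"dy":{"type":"number","minimum":-1,"maximum":1},"dz":{"type":"number","minimum":-1,"maximum":1},"yaw":{"type":"number","minimum":-1,"maximum":1},"fingers":{"type":"number"}}}},"squeeze":{"type":"number"}},"required":["targets"]}

```bash
mkdir -p pics
python3 - <<'E'
from workcell import *
import cv2,numpy as np
print(readout.observe(), bot.pinch_z)
for n in("scene","top"):
    f=grab_frame(n);cv2.imwrite(f"pics/{n}0.png",f)
    c=camera_info(n);print(n,{k:np.round(v,4).tolist() for k,v in c.items()})
print({k:np.round(v,4).tolist() for k,v in camera_info("wrist").items()})
E
```

```text
{'clock': 0.0, 'qpos': array([ 1.07880691,  0.52202449, -0.03632388,  1.59999096,  0.02120932,
        1.02111106, -0.1128108 ]), 'qd': array([ 6.43821760e-04, -1.11209447e-03, -9.03090508e-04,  3.84534977e-04,
       -5.47276620e-05, -5.64873661e-04, -6.09061886e-05]), 'joint_efforts': array([-1.36921826e-03, -9.27123070e+01,  1.97900422e+00, -3.69940567e+01,
        1.77030772e-02,  8.08440585e-03, -1.10294042e-05]), 'position': array([ 0.25569565, -0.56993446,  0.23072535]), 'tool_rot': array([-3.14044775e+00,  9.19192571e-05,  4.21770209e-01]), 'force': array([-0.82293316,  0.46133828, -0.42375396]), 'moment': array([-0.05063634, -0.01021676,  0.0146744 ]), 'finger_force': 0.0, 'grip_width': 0.08581000795991686} 0.0187
scene {'fx': 499.8873, 'fy': 499.8873, 'cx': 287.268, 'cy': 219.0952, 'D': [-0.005, 0.0, 0.0, 0.0, 0.0], 'T': [[-0.713, 0.2879, -0.6393, -0.0614], [-0.701, -0.3071, 0.6436, 0.6521], [-0.011, 0.9071, 0.4209, 0.5029], [0.0, 0.0, 0.0, 1.0]]}
top {'fx': 414.1994, 'fy': 414.1994, 'cx': 273.4562, 'cy': 207.4651, 'D': [0.0284, 0.0, 0.0, 0.0, 0.0], 'T': [[0.007, 0.9862, -0.1655, 0.3921], [-0.9995, 0.002, -0.0302, 0.0303], [-0.0294, 0.1657, 0.9857, 0.9349], [0.0, 0.0, 0.0, 1.0]]}
{'fx': 357.6006, 'fy': 357.6006, 'cx': 275.1524, 'cy': 207.7436, 'D': [-0.0855, 0.0, 0.0, 0.0, 0.0], 'hand_eye': [[-0.0002, 0.966, 0.2587, 0.066], [1.0, 0.0001, 0.0004, -0.0002], [0.0004, 0.2587, -0.966, -0.1436], [0.0, 0.0, 0.0, 1.0]]}
```

View pics/scene0.png

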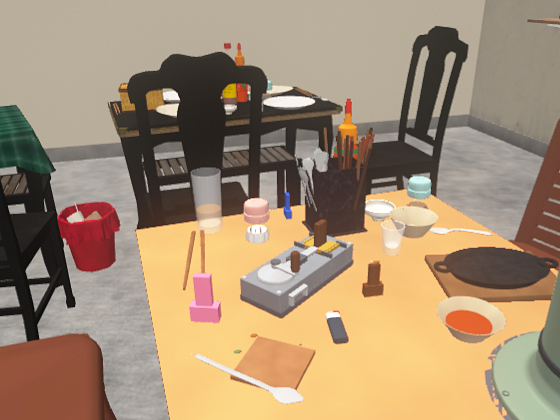

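View pics/top0.png

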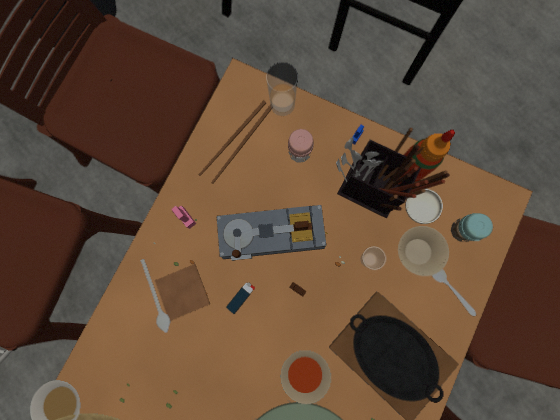

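Plug-like things: brown in the mill, top (302,226) / scene (320,232); loose brown, top (298,289) / scene (373,280); pink, top (184,216); blue, top (357,133). Pink and blue are excluded, and the brown one in the mill's hole looks like the larger of the two left. I'll check that in an enlarged crop.

Run:
```python
import cv2,numpy as np
t=cv2.imread("pics/top0.png")[195:305,205:345];s=cv2.imread("pics/scene0.png")[205:315,235:395]
a=cv2.resize(t,None,fx=4,fy=4,interpolation=cv2.INTER_CUBIC);b=cv2.resize(s,None,fx=4,fy=4,interpolation=cv2.INTER_CUBIC)
cv2.imwrite("pics/ct.png",cv2.convertScaleAbs(a,alpha=1.4));cv2.imwrite("pics/cs.png",b)
```

```text
(no output)
```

View pics/ct.png

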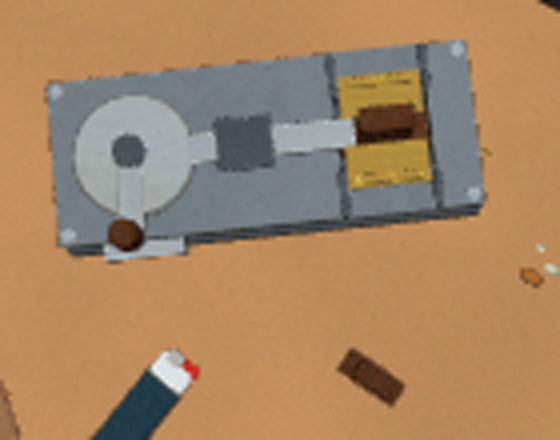

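View pics/cs.png

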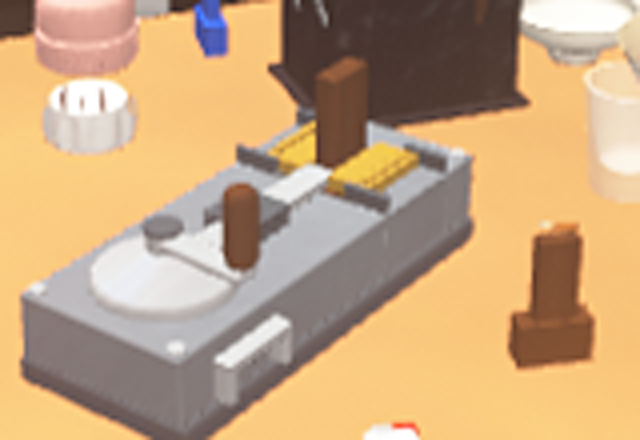

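The crops confirm that the brown plug standing between the brass shoes (top ≈ (302,226)) is the target. Its blade is visibly larger than that of the loose brown one at top (298,289). The crank knob is at top ≈ (236,254). Next I'll measure with rays.

```bash
cat > h.py <<'E'
from workcell import *
import cv2,numpy as np
def ray(n,px,T=None):
    c=camera_info(n);K=np.array([[c['fx'],0,c['cx']],[0,c['fy'],c['cy']],[0,0,1]])
    if T is None:T=c['T']
    p=cv2.undistortPoints(np.array([[px]],float),K,np.array(c['D'],float))[0,0]
    T=np.array(T);return T[:3,3],T[:3,:3]@np.array([p[0],-p[1],-1])
def plane(n,px,z,T=None):
    o,d=ray(n,px,T);return o+d*(z-o[2])/d[2]
def tri(a,b):
    (o1,d1),(o2,d2)=a,b
    s=np.linalg.lstsq(np.c_[d1,-d2],o2-o1,rcond=None)[0]
    p,q=o1+d1*s[0],o2+d2*s[1];return (p+q)/2,np.linalg.norm(p-q)
E
python3 - <<'E'
from h import *
top=cv2.imread("pics/top0.png")
ct=lambda x,y:((x+.5)/4-.5+205,(y+.5)/4-.5+195)
cs=lambda x,y:((x+.5)/4-.5+235,(y+.5)/4-.5+205)
S=[plane("top",ct(*p),.048) for p in [(55,92),(457,48),(475,195),(68,237)]]
print(np.round(S,4)); S=np.array(S)
d=(S[0]-S[1])+(S[3]-S[2]);yaw=np.arctan2(-d[0],d[1]);C=S.mean(0);print("centre",C,"yaw",yaw)
# deck corners
Q=np.array([plane("top",ct(*p),.047) for p in [(48,83),(465,40),(483,205),(62,247)]]);print(np.round(Q,4),np.linalg.norm(Q[0]-Q[1]),np.linalg.norm(Q[1]-Q[2]),Q.mean(0))
S2=np.array([plane("scene",cs(*p),.048) for p in [(38,289),(308,118),(457,155),(177,347)]]);print(np.round(S2,4),S2.mean(0))
R=lambda a:np.array([[np.cos(a),-np.sin(a)],[np.sin(a),np.cos(a)]])
for nm,p in(("hub",(0,.07)),("mouth",(0,-.065))):print(nm,C[:2]+R(yaw)@p)
print("knob tri top",tri(ray("top",ct(126,234)),ray("scene",cs(240,190))))
print("knob plane110",plane("top",ct(125,235),.11))
print("blade top plane",plane("top",ct(388,121),.10),plane("scene",cs(341,68),.10))
print("hub",plane("top",ct(129,150),.072))
E
```

```text
[[ 0.5184  0.1769  0.048 ]
 [ 0.5431 -0.041   0.048 ]
 [ 0.4636 -0.0496  0.048 ]
 [ 0.4402  0.1676  0.048 ]]
centre [0.4913099  0.06347348 0.048     ] yaw 0.11005230839714124
[[ 0.5235  0.181   0.047 ]
 [ 0.5476 -0.0454  0.047 ]
 [ 0.4584 -0.0539  0.047 ]
 [ 0.4349  0.1708  0.047 ]] 0.22770464727833542 0.08966913167044531 [0.4910985  0.06313191 0.047     ]
[[ 0.5173  0.1774  0.048 ]
 [ 0.5428 -0.0257  0.048 ]
 [ 0.463  -0.0455  0.048 ]
 [ 0.4412  0.1679  0.048 ]] [0.49107423 0.06851363 0.048     ]
hub [0.48362178 0.13305   ]
mouth [ 0.49844887 -0.0011333 ]
knob tri top (array([0.43942646, 0.13017413, 0.10713005]), np.float64(0.002195887274947709))
knob plane110 [0.43792768 0.12959901 0.11      ]
blade top plane [ 0.49663257 -0.00152832  0.1       ] [0.49769155 0.00187069 0.1       ]
hub [0.48438948 0.13306857 0.072     ]
```

Emit:
drive_tool:
  targets:
    - {"yaw": -0.08}
    - {"yaw": -0.08}
    - {"yaw": -0.08}
    - {"yaw": -0.08}
    - {"yaw": -0.08}
    - {"yaw": -0.08}
    - {"yaw": -0.08}
    - {"yaw": -0.08}
    - {"yaw": -0.08}
    - {"yaw": -0.08}
    - {"dx": 0.34,"dy": 0.28}
    - {"dx": 0.34,"dy": 0.28}
    - {"dx": 0.34,"dy": 0.28}
    - {"dx": 0.34,"dy": 0.28}
    - {"dx": 0.34,"dy": 0.28}
    - {"dx": 0.34,"dy": 0.28}

```text
invalid input
```

Emit:
drive_tool:
  targets:
    - {"dx": 0.4,"dy": 0.08}
    - {"dx": 0.4,"dy": 0.08}
    - {"dx": 0.4,"dy": 0.08}
    - {"dx": 0.4,"dy": 0.08}
    - {"dx": 0.4,"dy": 0.08}
    - {"dx": 0.4,"dy": 0.08}
    - {"dx": 0.4,"dy": 0.08}
    - {"dx": 0.4,"dy": 0.08}
    - {"dx": 0.4,"dy": 0.08}
    - {"fingers": 0.5}
    - {"fingers": 0.5}
    - {"fingers": 0.5}
    - {"fingers": 0.5}

```text
invalid input
```

```bash
cat >> h.py <<'E'
def wT():
    from scipy.spatial.transform import Rotation as Ro
    s=readout.observe();T=np.eye(4);T[:3,:3]=Ro.from_euler('xyz',s['tool_rot']).as_matrix();T[:3,3]=s['position']
    return T@np.array(camera_info("wrist")["hand_eye"])
E
python3 - <<'E'
from h import *
s=readout.observe();print(s['position'],s['tool_rot'],s['qpos'],s['grip_width'],s['clock'])
T=wT();np.save("T1.npy",T);cv2.imwrite("pics/w1.png",grab_frame("wrist"))
E
```

```text
[ 0.25571526 -0.56995974  0.23078056] [-3.14056274e+00  8.62247377e-05  4.21739643e-01] [ 1.07879255  0.52195916 -0.03631713  1.59995066  0.02121009  1.02110159
 -0.11284953] 0.08526142802793212 0.1
```

View pics/w1.png

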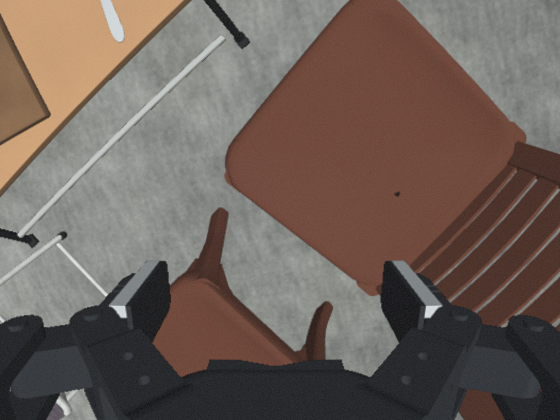

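The call was refused, probably because every row needs all of its fields. The wrist picture shows only the chair and floor from the start pose.

Emit:
drive_tool:
  targets:
    - {"dx": 0,"dy": 0,"dz": 0,"yaw": -0.08,"fingers": 0}
    - {"dx": 0,"dy": 0,"dz": 0,"yaw": -0.08,"fingers": 0}
    - {"dx": 0,"dy": 0,"dz": 0,"yaw": -0.08,"fingers": 0}
    - {"dx": 0,"dy": 0,"dz": 0,"yaw": -0.08,"fingers": 0}
    - {"dx": 0,"dy": 0,"dz": 0,"yaw": -0.08,"fingers": 0}
    - {"dx": 0,"dy": 0,"dz": 0,"yaw": -0.08,"fingers": 0}
    - {"dx": 0,"dy": 0,"dz": 0,"yaw": -0.08,"fingers": 0}
    - {"dx": 0,"dy": 0,"dz": 0,"yaw": -0.08,"fingers": 0}
    - {"dx": 0,"dy": 0,"dz": 0,"yaw": -0.08,"fingers": 0}
    - {"dx": 0,"dy": 0,"dz": 0,"yaw": -0.08,"fingers": 0}
    - {"dx": 0.34,"dy": 0.28,"dz": 0,"yaw": 0,"fingers": 0}
    - {"dx": 0.34,"dy": 0.28,"dz": 0,"yaw": 0,"fingers": 0}
    - {"dx": 0.34,"dy": 0.28,"dz": 0,"yaw": 0,"fingers": 0}
    - {"dx": 0.34,"dy": 0.28,"dz": 0,"yaw": 0,"fingers": 0}
    - {"dx": 0.34,"dy": 0.28,"dz": 0,"yaw": 0,"fingers": 0}
    - {"dx": 0.34,"dy": 0.28,"dz": 0,"yaw": 0,"fingers": 0}
  squeeze: 30

```text
clock: 1.75
position: [0.4015, -0.3478, 0.2313]
tool_rot: [-3.141, 0.0, 1.678]
force: [1.0, -0.4, 0.6]
grip_width: 0.0854
finger_force: 0.0
```

Emit:
drive_tool:
  targets:
    - {"dx": 0.4,"dy": 0.08,"dz": 0,"yaw": 0,"fingers": 0.5}
    - {"dx": 0.4,"dy": 0.08,"dz": 0,"yaw": 0,"fingers": 0.5}
    - {"dx": 0.4,"dy": 0.08,"dz": 0,"yaw": 0,"fingers": 0.5}
    - {"dx": 0.4,"dy": 0.08,"dz": 0,"yaw": 0,"fingers": 0.5}
    - {"dx": 0.4,"dy": 0.08,"dz": 0,"yaw": 0,"fingers": 0.5}
    - {"dx": 0.4,"dy": 0.08,"dz": 0,"yaw": 0,"fingers": 0.5}
    - {"dx": 0.4,"dy": 0.08,"dz": 0,"yaw": 0,"fingers": 0.5}
    - {"dx": 0.4,"dy": 0.08,"dz": 0,"yaw": 0,"fingers": 0.5}
    - {"dx": 0.4,"dy": 0.08,"dz": 0,"yaw": 0,"fingers": 0.5}
    - {"dx": 0.4,"dy": 0.08,"dz": 0,"yaw": 0,"fingers": 0.5}
    - {"dx": 0,"dy": 0,"dz": 0,"yaw": 0,"fingers": 0.5}
    - {"dx": 0,"dy": 0,"dz": 0,"yaw": 0,"fingers": 0.5}

```text
clock: 2.95
position: [0.4374, 0.0576, 0.2312]
tool_rot: [-3.141, -0.0, 1.68]
force: [-0.6, -0.9, 0.3]
grip_width: 0.0427
finger_force: 0.0
```

Run:
```python
from h import *
s=readout.observe();print(s['position'],s['tool_rot'],s['qpos'],s['grip_width'],s['clock'])
T=wT();np.save("T1.npy",T);cv2.imwrite("pics/w2.png",grab_frame("wrist"))
```

```text
[0.43738076 0.05755707 0.23115124] [-3.14118070e+00 -6.51471385e-05  1.68035420e+00] [ 0.26038936  0.2771599  -0.62553788  2.03553395  0.2073912   0.89041257
 -0.3689064 ] 0.04266241851856909 2.95
```

View pics/w2.png

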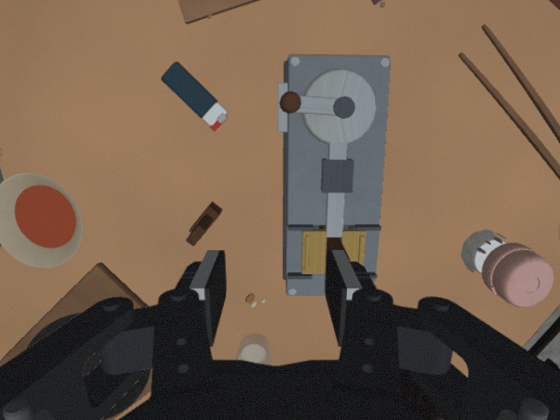

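The wrist view shows the mill upright at about (338,175): screws at (295,61), (385,62) and (292,291), hub at (344,107), knob top at (290,102).

Run:
```python
from h import *
T=np.load("T1.npy")
f=cv2.imread("pics/w2.png")
P=lambda p,z:np.round(plane("wrist",p,z,T)[:2],4)
a,b,c=P((295,61),.048),P((385,62),.048),P((292.5,291.5),.048)
print(a,b,c,"centre",(b+c)/2,"yaw",np.arctan2(-(a-c)[0],(a-c)[1]))
hsv=cv2.cvtColor(f,cv2.COLOR_BGR2HSV);m=((hsv[...,2]<110)&(hsv[...,1]>90)).astype(np.uint8);m[:85]=0;m[120:]=0;m[:,:270]=0;m[:,315:]=0
n,l,st,ce=cv2.connectedComponentsWithStats(m);i=1+st[1:,4].argmax();print(ce[i],st[i],"knob",P(ce[i],.105))
for z in(.06,.07,.08):print("hub",z,P((344,107),z))
print("tri hub",tri(ray("wrist",(344,107),T),ray("top",((129.5)/4-.5+205,(150.5)/4-.5+195))))
print("tri knob",tri(ray("wrist",(290,102),T),ray("top",(126.5/4-.5+205,234.5/4-.5+195))))
```

```text
[0.443  0.1684] [0.521  0.1771] [ 0.4674 -0.0494] centre [0.4942  0.06385] yaw 0.11156420470026282
[290.04901961 101.82679739] [281  92  19  21 306] knob [0.4407 0.1318]
hub 0.06 [0.4887 0.1343]
hub 0.07 [0.4869 0.134 ]
hub 0.08 [0.485  0.1336]
tri hub (array([0.48440265, 0.13294196, 0.07912524]), np.float64(0.0020930110636713703))
tri knob (array([0.44090808, 0.13271606, 0.07859378]), np.float64(0.001471931922312175))
```

Emit:
drive_tool:
  targets:
    - {"dx": 0.24,"dy": 0.035,"dz": 0,"yaw": 0,"fingers": 0.58}
    - {"dx": 0.24,"dy": 0.035,"dz": 0,"yaw": 0,"fingers": 0.58}
    - {"dx": 0.242,"dy": 0.035,"dz": 0,"yaw": 0,"fingers": 0.58}
    - {"dx": 0,"dy": 0,"dz": 0.3,"yaw": 0,"fingers": 0.58}
    - {"dx": 0,"dy": 0,"dz": 0.3,"yaw": 0,"fingers": 0.58}
    - {"dx": 0,"dy": 0,"dz": 0.3,"yaw": 0,"fingers": 0.58}
    - {"dx": 0,"dy": 0,"dz": 0.2,"yaw": 0,"fingers": 0.58}
    - {"dx": 0,"dy": 0,"dz": 0.2,"yaw": 0,"fingers": 0.58}
    - {"dx": 0,"dy": 0,"dz": 0.2,"yaw": 0,"fingers": 0.58}
    - {"dx": 0,"dy": 0,"dz": 0,"yaw": 0,"fingers": 0.58}
    - {"dx": 0,"dy": 0,"dz": 0,"yaw": 0,"fingers": 0.58}

```text
clock: 4.1
position: [0.4403, 0.1291, 0.0816]
tool_rot: [-3.141, 0.0, 1.677]
force: [0.8, 1.1, 1.2]
grip_width: 0.0357
finger_force: 0.0
```

Emit:
drive_tool:
  targets:
    - {"dx": 0,"dy": 0,"dz": 0,"yaw": 0,"fingers": 1}
    - {"dx": 0,"dy": 0,"dz": 0,"yaw": 0,"fingers": 1}
    - {"dx": 0,"dy": 0,"dz": 0,"yaw": 0,"fingers": 1}
    - {"dx": 0,"dy": 0,"dz": 0,"yaw": 0,"fingers": 1}
    - {"dx": 0,"dy": 0,"dz": 0,"yaw": 0,"fingers": 1}
    - {"dx": 0,"dy": 0,"dz": 0,"yaw": 0,"fingers": 1}
  squeeze: 30

```text
clock: 4.7
position: [0.4404, 0.1296, 0.0822]
tool_rot: [3.141, 0.0, 1.678]
force: [-2.5, -0.9, 8.2]
grip_width: 0.0148
finger_force: 29.9
```

Run:
```python
import numpy as np
t=.05+np.radians(9)*np.arange(42)
for i in range(41):print(i,"%.3f %.3f"%(.45*(np.sin(t[i+1])-np.sin(t[i])),.45*(np.cos(t[i])-np.cos(t[i+1]))),end=" | ")
```

```text
0 0.070 0.009 | 1 0.068 0.020 | 2 0.064 0.030 | 3 0.058 0.040 | 4 0.051 0.048 | 5 0.043 0.056 | 6 0.034 0.062 | 7 0.024 0.067 | 8 0.013 0.069 | 9 0.002 0.071 | 10 -0.009 0.070 | 11 -0.020 0.068 | 12 -0.030 0.064 | 13 -0.040 0.058 | 14 -0.048 0.051 | 15 -0.056 0.043 | 16 -0.062 0.034 | 17 -0.067 0.024 | 18 -0.069 0.013 | 19 -0.071 0.002 | 20 -0.070 -0.009 | 21 -0.068 -0.020 | 22 -0.064 -0.030 | 23 -0.058 -0.040 | 24 -0.051 -0.048 | 25 -0.043 -0.056 | 26 -0.034 -0.062 | 27 -0.024 -0.067 | 28 -0.013 -0.069 | 29 -0.002 -0.071 | 30 0.009 -0.070 | 31 0.020 -0.068 | 32 0.030 -0.064 | 33 0.040 -0.058 | 34 0.048 -0.051 | 35 0.056 -0.043 | 36 0.062 -0.034 | 37 0.067 -0.024 | 38 0.069 -0.013 | 39 0.071 -0.002 | 40 0.070 0.009 |
```

Emit:
drive_tool:
  targets:
    - {"dx": 0.07,"dy": 0.009,"dz": -0.01,"yaw": 0,"fingers": 1}
    - {"dx": 0.068,"dy": 0.02,"dz": 0,"yaw": 0,"fingers": 1}
    - {"dx": 0.064,"dy": 0.03,"dz": 0,"yaw": 0,"fingers": 1}
    - {"dx": 0.058,"dy": 0.04,"dz": 0,"yaw": 0,"fingers": 1}
    - {"dx": 0.051,"dy": 0.048,"dz": 0,"yaw": 0,"fingers": 1}
    - {"dx": 0.043,"dy": 0.056,"dz": 0,"yaw": 0,"fingers": 1}
    - {"dx": 0.034,"dy": 0.062,"dz": 0,"yaw": 0,"fingers": 1}
    - {"dx": 0.024,"dy": 0.067,"dz": 0,"yaw": 0,"fingers": 1}
    - {"dx": 0.013,"dy": 0.069,"dz": 0,"yaw": 0,"fingers": 1}
    - {"dx": 0.002,"dy": 0.071,"dz": 0,"yaw": 0,"fingers": 1}

```text
clock: 5.7
position: [0.4826, 0.1768, 0.0823]
tool_rot: [-3.141, 0.002, 1.678]
force: [-1.8, -9.2, 0.6]
grip_width: 0.0145
finger_force: 31.0
```

Emit:
drive_tool:
  targets:
    - {"dx": -0.015,"dy": 0.07,"dz": 0,"yaw": 0,"fingers": 1}
    - {"dx": -0.022,"dy": 0.068,"dz": 0,"yaw": 0,"fingers": 1}
    - {"dx": -0.03,"dy": 0.064,"dz": 0,"yaw": 0,"fingers": 1}
    - {"dx": -0.04,"dy": 0.058,"dz": 0,"yaw": 0,"fingers": 1}
    - {"dx": -0.048,"dy": 0.051,"dz": 0,"yaw": 0,"fingers": 1}
    - {"dx": -0.056,"dy": 0.043,"dz": 0,"yaw": 0,"fingers": 1}
    - {"dx": -0.062,"dy": 0.034,"dz": 0,"yaw": 0,"fingers": 1}
    - {"dx": -0.067,"dy": 0.024,"dz": 0,"yaw": 0,"fingers": 1}
    - {"dx": -0.069,"dy": 0.013,"dz": 0,"yaw": 0,"fingers": 1}
    - {"dx": -0.071,"dy": 0.002,"dz": 0,"yaw": 0,"fingers": 1}

```text
clock: 6.7
position: [0.5305, 0.134, 0.0824]
tool_rot: [3.141, -0.001, 1.679]
force: [-4.5, 2.4, 0.5]
grip_width: 0.015
finger_force: 31.1
```

Emit:
drive_tool:
  targets:
    - {"dx": -0.07,"dy": -0.009,"dz": 0,"yaw": 0,"fingers": 1}
    - {"dx": -0.068,"dy": -0.02,"dz": 0,"yaw": 0,"fingers": 1}
    - {"dx": -0.064,"dy": -0.03,"dz": 0,"yaw": 0,"fingers": 1}
    - {"dx": -0.058,"dy": -0.04,"dz": 0,"yaw": 0,"fingers": 1}
    - {"dx": -0.051,"dy": -0.048,"dz": 0,"yaw": 0,"fingers": 1}
    - {"dx": -0.043,"dy": -0.056,"dz": 0,"yaw": 0,"fingers": 1}
    - {"dx": -0.034,"dy": -0.062,"dz": 0,"yaw": 0,"fingers": 1}
    - {"dx": -0.024,"dy": -0.067,"dz": 0,"yaw": 0,"fingers": 1}
    - {"dx": -0.013,"dy": -0.069,"dz": 0,"yaw": 0,"fingers": 1}
    - {"dx": -0.002,"dy": -0.071,"dz": 0,"yaw": 0,"fingers": 1}

```text
clock: 7.7
position: [0.4875, 0.0865, 0.0824]
tool_rot: [3.141, 0.0, 1.678]
force: [2.5, 3.5, -0.7]
grip_width: 0.0147
finger_force: 31.0
```

Emit:
drive_tool:
  targets:
    - {"dx": 0.009,"dy": -0.07,"dz": 0,"yaw": 0,"fingers": 1}
    - {"dx": 0.02,"dy": -0.068,"dz": 0,"yaw": 0,"fingers": 1}
    - {"dx": 0.03,"dy": -0.064,"dz": 0,"yaw": 0,"fingers": 1}
    - {"dx": 0.04,"dy": -0.058,"dz": 0,"yaw": 0,"fingers": 1}
    - {"dx": 0.048,"dy": -0.051,"dz": 0,"yaw": 0,"fingers": 1}
    - {"dx": 0.056,"dy": -0.043,"dz": 0,"yaw": 0,"fingers": 1}
    - {"dx": 0.062,"dy": -0.034,"dz": 0,"yaw": 0,"fingers": 1}
    - {"dx": 0.067,"dy": -0.024,"dz": 0,"yaw": 0,"fingers": 1}
    - {"dx": 0.069,"dy": -0.013,"dz": 0,"yaw": 0,"fingers": 1}
    - {"dx": 0.071,"dy": -0.002,"dz": 0,"yaw": 0,"fingers": 1}
    - {"dx": 0,"dy": 0,"dz": 0,"yaw": 0,"fingers": 1}
    - {"dx": 0,"dy": 0,"dz": 0,"yaw": 0,"fingers": 1}

```text
clock: 8.9
position: [0.4403, 0.1296, 0.0823]
tool_rot: [3.142, -0.0, 1.679]
force: [4.0, 1.9, 2.9]
grip_width: 0.0149
finger_force: 31.3
```

Emit:
drive_tool:
  targets:
    - {"dx": 0.04,"dy": 0.004,"dz": 0,"yaw": 0,"fingers": 1}
    - {"dx": 0,"dy": 0,"dz": 0,"yaw": 0,"fingers": 1}
    - {"dx": 0,"dy": 0,"dz": 0,"yaw": 0,"fingers": 1}
    - {"dx": 0,"dy": 0,"dz": 0,"yaw": 0,"fingers": 0.6}
    - {"dx": 0,"dy": 0,"dz": 0,"yaw": 0,"fingers": 0.6}
    - {"dx": 0,"dy": 0,"dz": 0,"yaw": 0,"fingers": 0.6}
    - {"dx": 0,"dy": 0,"dz": 0,"yaw": 0,"fingers": 0.6}
    - {"dx": 0,"dy": 0,"dz": -0.3,"yaw": 0,"fingers": 0.6}
    - {"dx": 0,"dy": 0,"dz": -0.3,"yaw": 0,"fingers": 0.6}
    - {"dx": 0,"dy": 0,"dz": -0.3,"yaw": 0,"fingers": 0.6}
    - {"dx": 0,"dy": 0,"dz": -0.3,"yaw": 0,"fingers": 0.6}
    - {"dx": -0.3,"dy": 0,"dz": 0,"yaw": 0,"fingers": 0.6}
    - {"dx": -0.3,"dy": 0,"dz": 0,"yaw": 0,"fingers": 0.6}
    - {"dx": -0.3,"dy": 0,"dz": 0,"yaw": 0,"fingers": 0.6}
    - {"dx": -0.3,"dy": 0,"dz": 0,"yaw": 0,"fingers": 0.6}
    - {"dx": 0,"dy": 0,"dz": 0,"yaw": 0,"fingers": 0.6}
    - {"dx": 0,"dy": 0,"dz": 0,"yaw": 0,"fingers": 0.6}

```text
clock: 10.6
position: [0.453, 0.0135, 0.2022]
tool_rot: [-3.141, -0.0, 1.677]
force: [0.3, -0.1, -0.4]
grip_width: 0.0341
finger_force: 0.0
```

Run:
```python
from h import *
s=readout.observe();print(s['position'],s['tool_rot'],s['grip_width'],s['clock'])
T=wT();np.save("T3.npy",T);f=grab_frame("wrist");cv2.imwrite("pics/w3.png",f)
t=grab_frame("top");cv2.imwrite("pics/top3.png",t)
a=cv2.resize(f[0:400,180:480],(450,600));b=cv2.resize(t[195:270,210:330],None,fx=2.9,fy=2.9,interpolation=cv2.INTER_CUBIC)
o=np.zeros((600,800,3),np.uint8);o[:,:450]=a;o[:b.shape[0],452:452+b.shape[1]]=b[:,:348];cv2.imwrite("pics/c3.png",o)
```

```text
[0.45302815 0.01350965 0.20224156] [-3.14133100e+00 -1.38882547e-04  1.67707821e+00] 0.03408466302076813 10.6
```

View pics/c3.png

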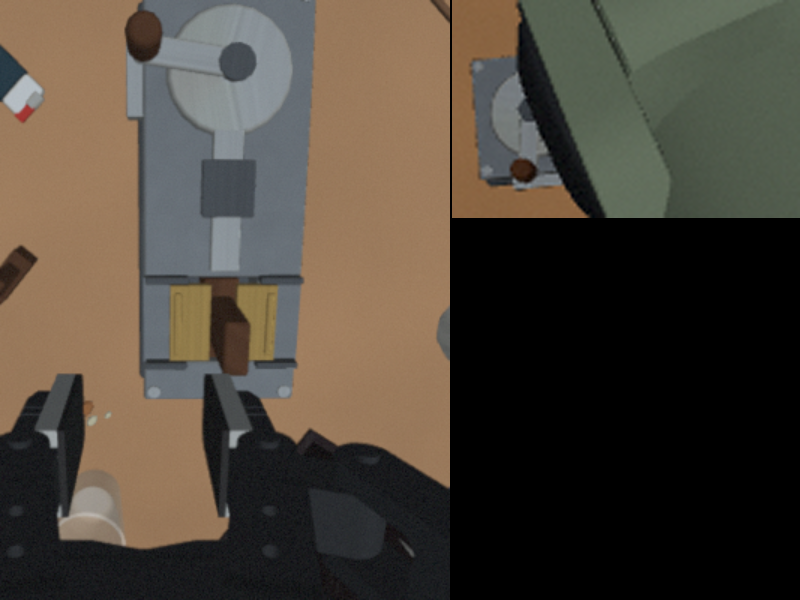

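Run:
```python
from h import *
T=np.load("T3.npy")
for p in [(235,347),(219,320),(247,320),(223,373),(248,373)]:
    q=((p[0]+.5)/1.5-.5+180,(p[1]+.5)/1.5-.5);print(p,plane("wrist",q,.10,T))
```

```text
(235, 347) [0.49976395 0.00075067 0.1       ]
(219, 320) [0.49008108 0.01339064 0.1       ]
(247, 320) [0.5034415  0.01480828 0.1       ]
(223, 373) [ 0.49593235 -0.01318283  0.1       ]
(248, 373) [ 0.50821254 -0.01191911  0.1       ]
```

The bolt tip (crop (225,270)) is now clear of the plug's shoulder, and the crank is back on the robot's side. The blade top is centred at crop (235,347), which gives (0.4998, 0.000), and its measured size of 13 × 27 mm agrees with the description.

Emit:
drive_tool:
  targets:
    - {"dx": -0.063,"dy": 0.15,"dz": 0,"yaw": -0.003,"fingers": 0.55}
    - {"dx": -0.063,"dy": 0.15,"dz": 0,"yaw": 0,"fingers": 0.55}
    - {"dx": -0.063,"dy": 0.15,"dz": 0,"yaw": 0,"fingers": 0.55}
    - {"dx": 0,"dy": 0,"dz": 0.3,"yaw": 0,"fingers": 0.55}
    - {"dx": 0,"dy": 0,"dz": 0.3,"yaw": 0,"fingers": 0.55}
    - {"dx": 0,"dy": 0,"dz": 0.2,"yaw": 0,"fingers": 0.55}
    - {"dx": 0,"dy": 0,"dz": 0.2,"yaw": 0,"fingers": 0.55}
    - {"dx": 0,"dy": 0,"dz": 0.15,"yaw": 0,"fingers": 0.55}
    - {"dx": 0,"dy": 0,"dz": 0.15,"yaw": 0,"fingers": 0.55}
    - {"dx": 0,"dy": 0,"dz": 0,"yaw": 0,"fingers": 0.55}
    - {"dx": 0,"dy": 0,"dz": 0,"yaw": 0,"fingers": 0.55}

```text
clock: 11.8
position: [0.5, 0.0009, 0.0726]
tool_rot: [-3.141, -0.0, 1.684]
force: [-1.2, -0.1, 0.4]
grip_width: 0.0383
finger_force: 0.0
```

Emit:
drive_tool:
  targets:
    - {"dx": 0,"dy": 0,"dz": 0,"yaw": 0,"fingers": 1}
    - {"dx": 0,"dy": 0,"dz": 0,"yaw": 0,"fingers": 1}
    - {"dx": 0,"dy": 0,"dz": 0,"yaw": 0,"fingers": 1}
    - {"dx": 0,"dy": 0,"dz": 0,"yaw": 0,"fingers": 1}
    - {"dx": 0,"dy": 0,"dz": 0,"yaw": 0,"fingers": 1}
    - {"dx": 0,"dy": 0,"dz": 0,"yaw": 0,"fingers": 1}
    - {"dx": 0,"dy": 0,"dz": 0,"yaw": 0,"fingers": 1}
  squeeze: 20

```text
clock: 12.5
position: [0.5003, 0.0001, 0.073]
tool_rot: [3.141, 0.0, 1.683]
force: [-0.9, 1.8, 6.0]
grip_width: 0.0124
finger_force: 23.4
```

Emit:
drive_tool:
  targets:
    - {"dx": 0,"dy": 0.02,"dz": 0,"yaw": 0,"fingers": 1}
    - {"dx": 0,"dy": 0.02,"dz": 0,"yaw": 0,"fingers": 1}
    - {"dx": 0,"dy": 0,"dz": 0,"yaw": 0,"fingers": 1}

```text
clock: 12.8
position: [0.5024, 0.0002, 0.0731]
tool_rot: [-3.139, 0.001, 1.683]
force: [-15.5, 0.1, 26.6]
grip_width: 0.0129
finger_force: 34.1
```

Emit:
drive_tool:
  targets:
    - {"dx": 0,"dy": 0.02,"dz": 0,"yaw": 0,"fingers": 1}
    - {"dx": 0,"dy": 0.02,"dz": 0,"yaw": 0,"fingers": 1}
    - {"dx": 0,"dy": 0,"dz": 0,"yaw": 0,"fingers": 1}

```text
clock: 13.1
position: [0.5051, 0.0004, 0.0731]
tool_rot: [-3.136, 0.002, 1.683]
force: [-24.6, 0.2, 38.1]
grip_width: 0.0128
finger_force: 49.2
```

Emit:
drive_tool:
  targets:
    - {"dx": 0,"dy": 0,"dz": 0,"yaw": 0,"fingers": 0.77}
    - {"dx": 0,"dy": 0,"dz": 0,"yaw": 0,"fingers": 0.77}
    - {"dx": 0,"dy": 0,"dz": 0,"yaw": 0,"fingers": 0.77}
    - {"dx": 0,"dy": 0,"dz": 0,"yaw": 0,"fingers": 0.77}

```text
clock: 13.5
position: [0.5078, 0.0007, 0.0723]
tool_rot: [-3.141, 0.0, 1.683]
force: [-3.9, -0.5, 3.0]
grip_width: 0.0192
finger_force: 1.9
```

Emit:
drive_tool:
  targets:
    - {"dx": 0,"dy": 0.02,"dz": 0,"yaw": 0,"fingers": 0.77}
    - {"dx": 0,"dy": 0.02,"dz": 0,"yaw": 0,"fingers": 0.77}
    - {"dx": 0,"dy": 0.01,"dz": 0,"yaw": 0,"fingers": 0.77}
    - {"dx": 0,"dy": 0,"dz": 0,"yaw": 0,"fingers": 0.77}
    - {"dx": 0,"dy": 0,"dz": 0,"yaw": 0,"fingers": 0.77}

```text
clock: 14.0
position: [0.5126, 0.0013, 0.0722]
tool_rot: [-3.141, 0.0, 1.683]
force: [-5.8, -1.5, 6.4]
grip_width: 0.0193
finger_force: 3.2
```

Emit:
drive_tool:
  targets:
    - {"dx": 0,"dy": 0.01,"dz": 0,"yaw": 0,"fingers": 0.77}
    - {"dx": 0,"dy": 0,"dz": 0,"yaw": 0,"fingers": 0.77}
    - {"dx": 0,"dy": 0,"dz": 0,"yaw": 0,"fingers": 0.77}

```text
clock: 14.3
position: [0.5135, 0.0014, 0.0723]
tool_rot: [-3.141, 0.0, 1.683]
force: [-6.3, -1.4, 7.6]
grip_width: 0.0198
finger_force: 3.6
```

Emit:
drive_tool:
  targets:
    - {"dx": 0,"dy": -0.03,"dz": 0,"yaw": 0,"fingers": 0.77}
    - {"dx": 0,"dy": -0.03,"dz": 0,"yaw": 0,"fingers": 0.77}
    - {"dx": 0,"dy": -0.03,"dz": 0,"yaw": 0,"fingers": 0.77}
    - {"dx": 0,"dy": -0.03,"dz": 0,"yaw": 0,"fingers": 0.77}
    - {"dx": 0,"dy": -0.03,"dz": 0,"yaw": 0,"fingers": 0.77}
    - {"dx": 0,"dy": -0.03,"dz": 0,"yaw": 0,"fingers": 0.77}
    - {"dx": 0,"dy": -0.02,"dz": 0,"yaw": 0,"fingers": 0.77}
    - {"dx": 0,"dy": -0.02,"dz": 0,"yaw": 0,"fingers": 0.77}
    - {"dx": 0,"dy": -0.02,"dz": 0,"yaw": 0,"fingers": 0.77}
    - {"dx": 0,"dy": -0.02,"dz": 0,"yaw": 0,"fingers": 0.77}
    - {"dx": 0,"dy": 0,"dz": 0,"yaw": 0,"fingers": 0.77}
    - {"dx": 0,"dy": 0,"dz": 0,"yaw": 0,"fingers": 0.77}

```text
clock: 15.5
position: [0.4895, -0.0011, 0.073]
tool_rot: [3.138, -0.0, 1.683]
force: [5.4, 0.5, 5.5]
grip_width: 0.0196
finger_force: 3.1
```

Emit:
drive_tool:
  targets:
    - {"dx": 0,"dy": -0.015,"dz": 0,"yaw": 0,"fingers": 0.77}
    - {"dx": 0,"dy": -0.015,"dz": 0,"yaw": 0,"fingers": 0.77}
    - {"dx": 0,"dy": 0,"dz": 0,"yaw": 0,"fingers": 0.77}
    - {"dx": 0,"dy": 0,"dz": 0,"yaw": 0,"fingers": 0.77}

```text
clock: 15.9
position: [0.4867, -0.0014, 0.073]
tool_rot: [3.138, -0.0, 1.683]
force: [5.6, -0.6, 5.6]
grip_width: 0.0194
finger_force: 3.5
```

Emit:
drive_tool:
  targets:
    - {"dx": 0,"dy": 0.035,"dz": 0,"yaw": 0,"fingers": 0.77}
    - {"dx": 0,"dy": 0.035,"dz": 0,"yaw": 0,"fingers": 0.77}
    - {"dx": 0,"dy": 0.035,"dz": 0,"yaw": 0,"fingers": 0.77}
    - {"dx": 0,"dy": 0.03,"dz": 0,"yaw": 0,"fingers": 0.77}
    - {"dx": 0,"dy": 0,"dz": 0.035,"yaw": 0,"fingers": 0.77}
    - {"dx": 0,"dy": 0,"dz": 0.035,"yaw": 0,"fingers": 0.77}
    - {"dx": 0,"dy": 0,"dz": 0,"yaw": 0,"fingers": 1}
    - {"dx": 0,"dy": 0,"dz": 0,"yaw": 0,"fingers": 1}
    - {"dx": 0,"dy": 0,"dz": 0,"yaw": 0,"fingers": 1}
    - {"dx": 0,"dy": 0,"dz": 0,"yaw": 0,"fingers": 1}
    - {"dx": 0,"dy": 0,"dz": 0,"yaw": 0,"fingers": 1}
  squeeze: 40

```text
clock: 17.0
position: [0.4984, -0.0003, 0.0653]
tool_rot: [-3.141, 0.0, 1.683]
force: [0.3, -0.3, -2.4]
grip_width: 0.0126
finger_force: 42.7
```

Run:
```python
from h import *
s=readout.observe();print(s['position'],s['tool_rot'],s['force'])
f=grab_frame("wrist");cv2.imwrite("pics/w4.png",cv2.resize(f[100:400,180:480],(600,600),interpolation=cv2.INTER_CUBIC))
```

```text
[ 4.98401510e-01 -2.63713557e-04  6.53327166e-02] [-3.14145885e+00  3.20811375e-05  1.68311957e+00] [ 0.25189071 -0.27091299 -2.42743939]
```

View pics/w4.png

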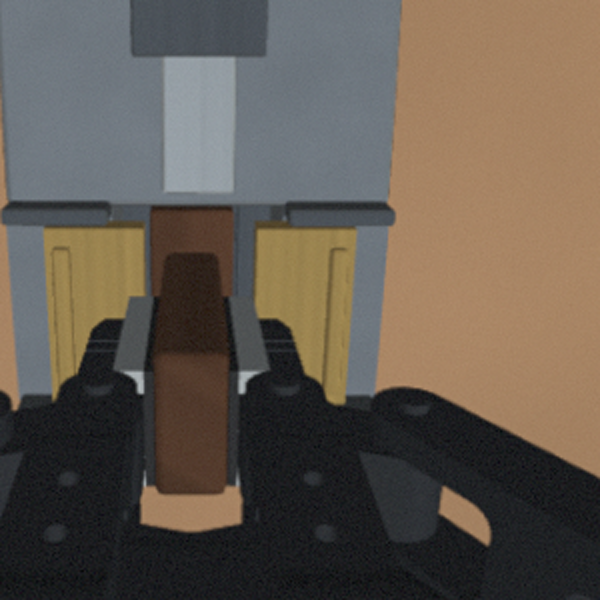

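The picture shows the plug upright in the pads. Both shoe edges, at columns 145 and 255, are outside the shank (150–233). Next: a 1 mm centring shift, then straight up 65 mm, which puts the foot 25 mm above the mouth.

Emit:
drive_tool:
  targets:
    - {"dx": 0,"dy": 0.012,"dz": 0,"yaw": 0,"fingers": 1}
    - {"dx": 0,"dy": 0,"dz": -0.03,"yaw": 0,"fingers": 1}
    - {"dx": 0,"dy": 0,"dz": -0.03,"yaw": 0,"fingers": 1}
    - {"dx": 0,"dy": 0,"dz": -0.03,"yaw": 0,"fingers": 1}
    - {"dx": 0,"dy": 0,"dz": -0.03,"yaw": 0,"fingers": 1}

```text
clock: 17.55
position: [0.4997, -0.0001, 0.0777]
tool_rot: [3.141, 0.0, 1.683]
force: [0.6, 0.2, -2.3]
grip_width: 0.0125
finger_force: 42.7
```

Free: the force hasn't changed. I'll carry on up to TCP z ≈ 0.1305.

Emit:
drive_tool:
  targets:
    - {"dx": 0,"dy": 0,"dz": -0.08,"yaw": 0,"fingers": 1}
    - {"dx": 0,"dy": 0,"dz": -0.1,"yaw": 0,"fingers": 1}
    - {"dx": 0,"dy": 0,"dz": -0.1,"yaw": 0,"fingers": 1}
    - {"dx": 0,"dy": 0,"dz": -0.1,"yaw": 0,"fingers": 1}
    - {"dx": 0,"dy": 0,"dz": -0.1,"yaw": 0,"fingers": 1}
    - {"dx": 0,"dy": 0,"dz": -0.05,"yaw": 0,"fingers": 1}
    - {"dx": 0,"dy": 0,"dz": 0,"yaw": 0,"fingers": 1}
    - {"dx": 0,"dy": 0,"dz": 0,"yaw": 0,"fingers": 1}
    - {"dx": 0,"dy": 0,"dz": 0,"yaw": 0,"fingers": 1}

```text
clock: 18.45
position: [0.4994, -0.0001, 0.1299]
tool_rot: [-3.141, -0.0, 1.683]
force: [-1.3, 0.2, -2.1]
grip_width: 0.0125
finger_force: 42.8
```

Run:
```python
from h import *
s=readout.observe();print(s['position'],s['tool_rot'],s['force'],s['grip_width'])
f=grab_frame("scene");cv2.imwrite("pics/s5.png",cv2.resize(f[130:330,200:440],None,fx=3,fy=3,interpolation=cv2.INTER_CUBIC))
```

```text
[ 4.99444817e-01 -1.17361684e-04  1.29916903e-01] [-3.14091957e+00 -1.08276453e-04  1.68313488e+00] [-1.32237326  0.17222808 -2.05542088] 0.012497537200943858
```

View pics/s5.png

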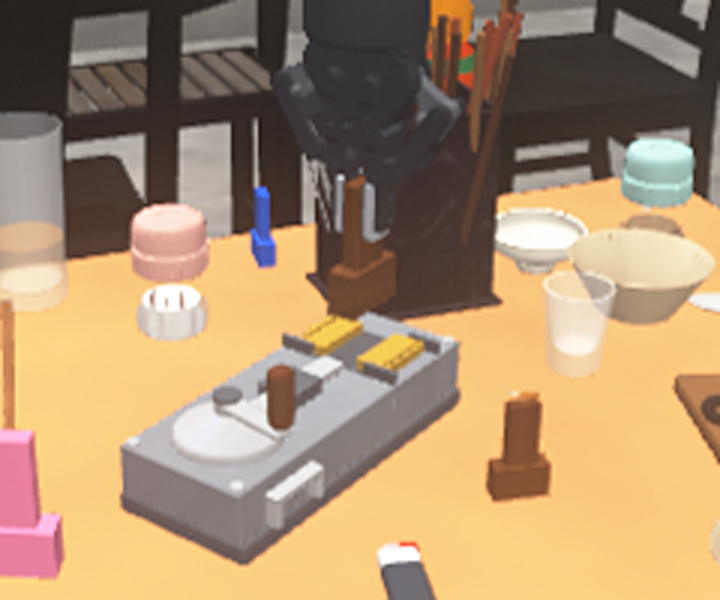

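The plug hangs upright and clear above the hole (foot at about crop (362,305)), and the shaker and glass are where they were. One quick check of the foot's height.

Run:
```python
from h import *
f=cv2.imread("pics/s5.png")
for p in [(362,305),(362,300)]:
    o,d=ray("scene",((p[0]+.5)/3-.5+200,(p[1]+.5)/3-.5+130));s=(np.array([.4994,-.0001])-o[:2])@d[:2]/(d[:2]@d[:2]);print(o+s*d)
from workcell import workorder
print(readout.observe()['force'])
```

```text
[ 0.49847167 -0.00089583  0.0782632 ]
[ 0.49851697 -0.0008571   0.08181406]
[-0.42478599  0.09466252 -1.06244119]
```

Measured foot height is about 0.079 m, 25 mm above the mouth, so I'm handing in.

```bash
python3 -c "
from workcell import workorder
print(workorder.job_done())"
```

```text
the job is handed in; nothing more can be done
None
```

The job is handed in (no verdict was shown): the crank was turned once clockwise, both shoes were rocked back mostly with the fingers loosely round the blade (a tight grip resisted the tilt), and the plug is held upright with its foot about 25 mm above its hole.

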